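# Set and clamp the stop of a cheese portioning board

## Robot

A 6-joint arm with a two-finger parallel gripper is mounted at the origin on a cart in front of the work surface, level with it; the furniture and walls round the work are solid. World frame = base frame: x ahead of the robot, y to its left, z up, the work surface at z = 0. Lengths are in mm, angles in rad, forces in N, time in s.
With the tool pointing down it reaches from about 350 to 975 mm from the base axis. Payload 7.1 kg.
Tool frame: the origin (TCP) lies at the very end of the fingers, on their centre line; the grasp point (between the pads) lies 19 mm behind it; z points along the fingers, y is the line along which they close (so a half turn about z gives the same grasp; the last joint's range is limited). The gripper opens to 88 mm and grips with 3 to 60 N. Pads are 20 mm wide; open, the fingers measure 115 mm over their backs; the gripper's body (75 mm by 178 mm) begins 61 mm behind the grasp point.
Start: joints at [-1.294, 0.423, 1.63, -0, 1.089, -0.019], TCP at [182.209, -597.833, 222.675] pointing down, gripper open.
Joint ranges: [-3, 3], [-0.9, 2.11], [0.09, 2.58], [-1.31, 4.45], [0.11, 2.69], [-2.54, 2.54]. Speed limits (rad/s): [2.39, 2.39, 3.01, 3.14, 3.14, 3.14].

## Interface

Orientations are given as a 3x3 rotation matrix whose columns are the frame's x, y, z axes.
In Python, from plant import robot gives the robot as it stands.
- The arm moves only by the shell command python3 -m crank 'ROWS' [FORCE]. ROWS is JSON, a list of rows, each an object of numbers: "hand": the closure, from -1 (fully open) to 1 (shut); "x", "y", "z": the shift along the tool's x, y, z in m; "yaw": the turn about the tool's z in rad. In form: [{"hand": .., "x": .., "y": .., "z": .., "yaw": ..}, ...]. A call has 1 to 20 rows; each row shifts and turns the commanded pose from where the row before left it, along the tool's axes as they then stand; what a row does not reach is not made up. A row lasts 1/10 s, in which the tool goes at most 50 mm and 8.59 degrees, less where a joint would pass 70% of its speed; a pose out of reach is approached as far as the arm can. A call is refused whole if a number of a shift passes 0.05 or a number of a turn 0.15, either way. A call with a gripper value outside its range is refused whole. The fingers move at their own pace and stop on an object; FORCE is the grip in N (left out, the last holds). Time passes only in rows, so rows that do not move let the fingers close. It gives the time, the measured TCP pose, the force, the opening and the grip force at its end, in the units of the state.
- robot.get_state(): the state, without advancing time (a new reading comes with each control period).
- robot.grab_frame(name): name is "side" or "top"; returns the picture (400x640x3 uint8, blue, green, red); there is no depth.
- robot.camera_params(name): a dict with "mtx" (3x3 intrinsics, pixels), "distortion" ([k1, k2, p1, p2, k3] as OpenCV has them; the pictures are not rectified), "eye" and "orientation" of the camera in the world. Camera axes: x right, y down, z forward; pixel columns grow to the right and rows downward; lengths in mm; the calibration is good to about 2 mm. A picture is of the moment at which its call begins. camera_params takes no time and is no camera call.
- robot.sign_off(): hands the job in; it is judged then, once.
Trained networks look in the newest picture that a camera, given by its name, has taken for a name from the list of things; names that differ only in an ending like _2 or _b are one class to them, and where a whole thing is asked for, a point or a joint stands for the part that bears it (a point fixed in the world has none). Each returns a list of dicts, best first, with "confidence" (0 to 1); they miss things now and then, are a little off and sometimes report something else, mostly with a low value. They report only what shows in the picture. A call takes as long as a camera call.
- robot.regions_of(label, camera): "mask" (400x640 bool, what is visible of it) and "box" ([left, top, right, bottom] in pixels, round what is visible of it).
The state is a dict: "clock": time; "joints": joint angles; "joint_vel": joint speeds; "joint_torque": joint torques, N m; "tool_pos": TCP position; "eef_rot": TCP orientation; "ft_force": force on the tool from outside, world axes, zero at the start; "torque": the same for the moment, N m; "finger_gap": finger opening in mm; "finger_force": force on a finger pad.
Only numpy, scipy, OpenCV 4.12 (cv2) and the standard library are available. Lean on these libraries where they do the work, as an engineer would, in place of code of your own. Each camera call takes 0.05 s, during which the arm holds its last target. There are 200 camera calls.

## Task

Set the cheese board for the next portions: swing the clamp lever out to free the sliding stop, slide the stop along its rail until its pointer lines up with the marker clip on the front edge of the board, and swing the lever fully home again so that the stop is clamped there. Leave the jar and the two mills standing where they are.

Things in the scene. Friction and masses are not known exactly. Their poses are not given: they have to be found in the camera images.
- board: Wooden cheese board, fixed on the worktop, 210 x 360 mm, wood top at z 26 mm. Origin on the worktop; the wood spans x -110..100, y -180..180 mm. x: from the user's edge to the far edge; y: along the aluminium rail (at x = -58 mm, top z 40 mm, 26 mm wide) toward the cutting wire. The wire bow (y = 130 mm, top z 96 mm, black grip to x = -134 mm) stays down in its slot.
- carriage (a joint): The sliding stop: saddle on the rail (46 mm across, 66 mm along it, top z 63.5 mm) with a white fence plate across the board at its wire end (6 mm thick, 158 mm long, z 29 to 85 mm). Value in m, 0 to 0.17, grows away from the wire; the fence face is at board y = 0.10 m - value. It stays where it is left: 3 N slide it when free, over 20 N when clamped.
- saddle_back (a point): Centre of the saddle's flat end face that looks away from the wire (to board -y), z 52 mm; the face is 46 mm wide, z 41.5 to 63.5 mm. Pushed here the stop moves toward the wire. The locked lever lies above it; swung out, it leaves it free.
- pointer_tip (a point): Tip of the small flat steel pointer of the stop, on the user's side of the saddle over the scale strip, in the plane of the fence face. Axes as the board's.
- marker_point (a point): Point of the marker: a plain steel clip, 20 mm wide, with a black thumb screw, fixed on the board's user-side edge, its point aimed at the rail, z 30 mm. The pointer is in line when both have the same board y (the tips then face each other about 3 mm apart). Axes as the board's.
- lever (a joint): Black clamp lever on the saddle, vertical pivot. Value in rad: 0 = locked, handle along the rail pointing away from the wire (board -y); grows to 1.3 = fully out, swinging over the board (toward board +x, counter-clockwise from above). A screw clamp: the stop is free beyond 0.9, held fast at 0; the lever stays where it is left. 1 to 3 N at the handle; pushing it also pulls at the stop.
- lever_pivot (a point): Point on the lever's vertical pivot axis (middle of the saddle) at handle height, z 93.5 mm. The hub below is 21 mm across, its top at z 91 mm.
- lever_grip (a point): Centre of the lever's handle, 75 mm from the pivot: a round bar of 12 mm diameter, level from 40 to 86 mm from the pivot, z 93.5 mm, with an 18 mm ball at 88 mm. Beyond the saddle's end nothing below it is higher than 41 mm.
- jam: Jar of jam with a white lid, 65 mm diameter, 94 mm tall, loose; origin at the centre of its underside. Bystander.
- salt: Small glass mill with a grey top, 44 mm diameter, 90 mm tall, loose; origin at the centre of its underside. Bystander.
- pepper: Second mill, the same as the first: 44 mm diameter, 90 mm tall, loose; origin at the centre of its underside. Bystander.

How it is judged:
By the outcome, as a careful person would: the job done as asked, in the order asked, and still so for the second after the job is handed in, with the robot touching nothing.
It also fails if it takes over 64 s, if anything falls off the work surface, if the arm or the gripper's body presses on something with over 40 N, if the wrist force passes 120 N, or if a joint passes its speed limit or range.

## Working session

There is one attempt and no reset: what is moved stays moved. The work goes in short steps, Python scripts to look and compute and a shell command to move; the robot and the scene stay as the last step left them, time stands still between calls to the robot, and variables do not carry over. Pictures are saved under pics/ and viewed, at most 10 in all, crops included, and the job is handed in when it is done.

```bash
mkdir -p pics; cat > h.py <<'E'
import numpy as np, cv2
from plant import robot
def cam(n):
    p=robot.camera_params(n); return np.array(p["mtx"],float),np.array(p["distortion"],float),np.array(p["eye"],float),np.array(p["orientation"],float)
def ray(n,uv):
    K,d,e,R=cam(n); q=cv2.undistortPoints(np.array([[uv]],float),K,d)[0,0]; return e,R@np.array([q[0],q[1],1])
def onz(n,uv,z):
    e,r=ray(n,uv); return e+r*(z-e[2])/r[2]
def proj(n,P):
    K,d,e,R=cam(n); c=(np.atleast_2d(P)-e)@R
    return cv2.projectPoints(c,np.zeros(3),np.zeros(3),K,d)[0][:,0]
E
python3 - <<'E'
from h import *
for n in("top","side"):
    cv2.imwrite(f"pics/{n}0.png",robot.grab_frame(n)); p=cam(n); print(n,p[2],p[3].round(3).tolist(),p[0][0,0])
    for l in["board","carriage","lever","marker_point","jam","salt","pepper"]:
        for r in robot.regions_of(l,n)[:2]:
            ys,xs=np.nonzero(r["mask"]); print(l,round(r["confidence"],2),r["box"],len(xs), [round(xs.mean(),1),round(ys.mean(),1)] if len(xs) else '')
s=robot.get_state();print(s["clock"],s["tool_pos"],np.round(s["eef_rot"],3).tolist())
E
```

```text
top [503.92404973  27.22434837 972.17775176] [[0.002, -0.996, 0.086], [-1.0, -0.004, -0.016], [0.016, -0.086, -0.996]] 424.89322612647186
board 0.87 [232.3, 142.8, 404.6, 278.0] 15260 [np.float64(316.7), np.float64(208.1)]
carriage 0.66 [325.9, 120.7, 345.3, 149.4] 357 [np.float64(334.3), np.float64(133.9)]
carriage 0.57 [326.7, 164.9, 400.2, 242.9] 1184 [np.float64(355.2), np.float64(212.6)]
lever 0.91 [354.2, 203.9, 406.8, 224.4] 361 [np.float64(375.9), np.float64(214.6)]
jam 0.83 [196.8, 246.9, 238.4, 280.2] 979 [np.float64(216.0), np.float64(261.3)]
salt 0.73 [198.0, 246.5, 236.1, 280.6] 990 [np.float64(215.8), np.float64(261.4)]
salt 0.7 [323.3, 123.0, 345.3, 150.5] 370 [np.float64(334.4), np.float64(133.9)]
pepper 0.7 [346.5, 115.0, 367.1, 138.5] 356 [np.float64(357.5), np.float64(125.1)]
pepper 0.69 [354.8, 201.9, 403.2, 224.6] 341 [np.float64(378.0), np.float64(213.9)]
side [141.0426048  758.85276792 399.33408395] [[-0.851, -0.19, 0.49], [-0.526, 0.287, -0.801], [0.011, -0.939, -0.344]] 463.0234822442284
board 0.68 [246.5, 174.7, 393.8, 285.4] 7884 [np.float64(324.5), np.float64(235.2)]
carriage 0.66 [299.0, 173.2, 379.0, 226.1] 2118 [np.float64(338.9), np.float64(206.5)]
carriage 0.42 [360.2, 176.1, 373.7, 202.2] 157 [np.float64(366.4), np.float64(188.4)]
lever 0.43 [357.0, 176.7, 372.8, 198.9] 194 [np.float64(366.2), np.float64(188.3)]
lever 0.29 [277.9, 173.5, 292.2, 211.1] 308 [np.float64(286.6), np.float64(190.3)]
marker_point 0.44 [368.3, 243.1, 385.0, 256.9] 94 [np.float64(377.2), np.float64(248.4)]
jam 0.72 [358.7, 176.6, 375.4, 201.9] 172 [np.float64(366.5), np.float64(187.8)]
salt 0.79 [266.2, 181.9, 288.0, 217.3] 630 [np.float64(277.0), np.float64(202.1)]
pepper 0.85 [278.3, 177.4, 293.5, 209.5] 276 [np.float64(286.8), np.float64(190.9)]
0.8 [ 182.21554135 -597.86416733  222.72091216] [[0.957, 0.292, 0.0], [0.292, -0.957, -0.0], [-0.0, 0.0, -1.0]]
```

```bash
python3 - <<'E'
import cv2
a=cv2.imread("pics/top0.png")[100:300,180:440]; cv2.imwrite("pics/t0c.png",cv2.resize(a,None,fx=3,fy=3,interpolation=cv2.INTER_CUBIC))
a=cv2.imread("pics/side0.png")[155:305,230:430]; cv2.imwrite("pics/s0c.png",cv2.resize(a,None,fx=4,fy=4,interpolation=cv2.INTER_CUBIC))
E
```

```text
(no output)
```

View pics/t0c.png

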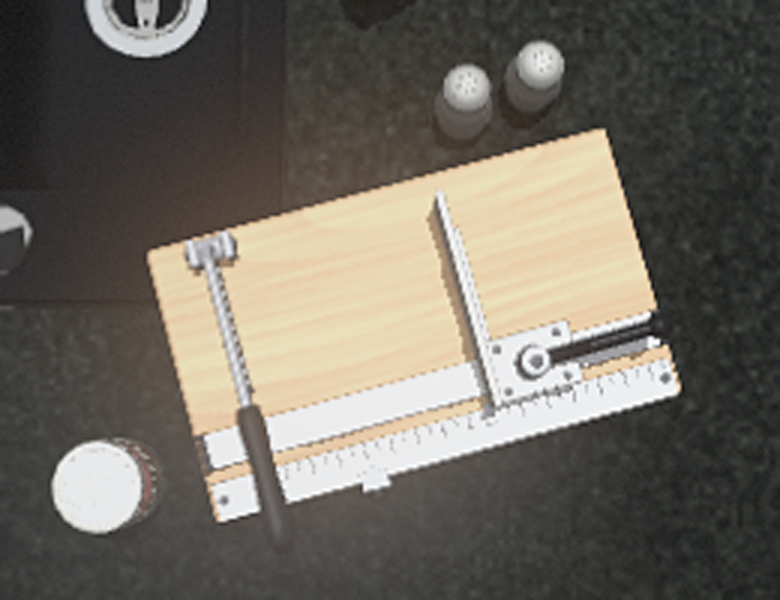

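View pics/s0c.png

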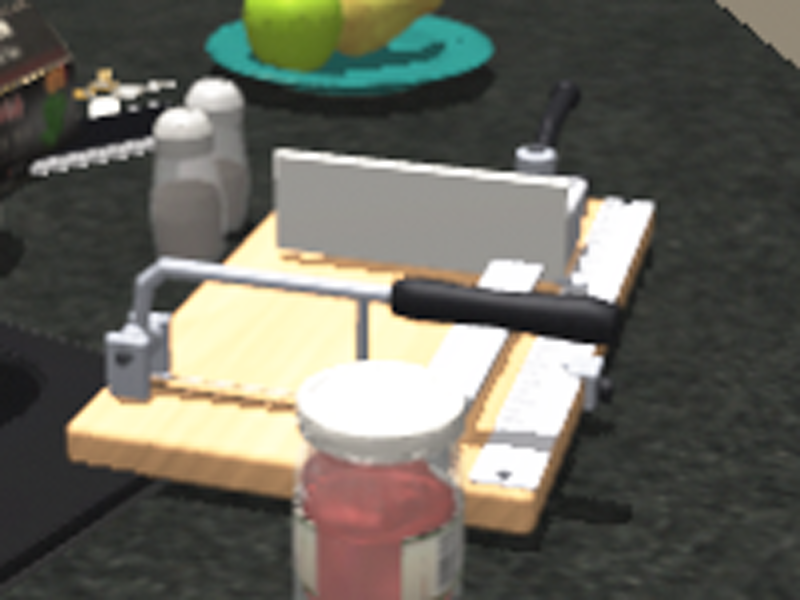

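The top crop shows the board with corners at about (148,252), (605,128), (680,392) and (218,522). The hub is at (535,360), the lever is locked pointing right, the pointer is at about (487,412), and the marker clip is at about (376,480). The jar is at the lower left and the mills are beyond the far edge. The side crop agrees.

```bash
cat >> h.py <<'E'
from scipy.optimize import least_squares
def b2w(b,P):
    P=np.atleast_2d(P).astype(float); c,s=np.cos(b[2]),np.sin(b[2]); return np.c_[b[0]+c*P[:,0]-s*P[:,1],b[1]+s*P[:,0]+c*P[:,1],P[:,2]]
def w2b(b,P):
    c,s=np.cos(b[2]),np.sin(b[2]); d=np.array(P)[:2]-b[:2]; return np.array([c*d[0]+s*d[1],-s*d[0]+c*d[1]])
E
python3 - <<'E'
from h import *
f=lambda u,v:np.array([180+u/3,100+v/3])-.33
px=np.array([f(148,252),f(605,128),f(680,392),f(218,522)])
C=np.array([[100,180,26],[100,-180,26],[-110,-180,26],[-110,180,26.]])
w=[onz("top",p,26) for p in px]; print(np.round(w,1).tolist())
r=least_squares(lambda b:(proj("top",b2w(b,C))-px).ravel(),[480,0,0]); b=r.x; print(b,r.fun.round(2))
np.save("b.npy",b)
hub=w2b(b,onz("top",f(535,359),91)); print("hub b",hub)
print("ptr b",w2b(b,onz("top",f(487,412),42)),w2b(b,onz("top",f(487,412),32)))
print("marker b",w2b(b,onz("top",f(376,470),30)),w2b(b,onz("top",f(376,485),30)))
print("fence tops",w2b(b,onz("top",f(438,194),85)),w2b(b,onz("top",f(490,408),85)))
for n,uv in(("jam",f(98,488)),("salt/p",f(467,86)),("m2",f(541,62))): print(n,onz("top",uv,92),w2b(b,onz("top",uv,92)))
# side overlay check
S=[230,155]
for nm,P in(("mk",[-107,45,30]),("c1",C[0]),("c4",C[3]),("c3",C[2])): print(nm,(proj("side",b2w(b,P))[0]-S)*4)
a=cv2.imread("pics/top0.png")[195:280,270:430]; cv2.imwrite("pics/t0d.png",cv2.resize(a,None,fx=5,fy=5,interpolation=cv2.INTER_CUBIC))
E
```

```text
[[630.2, 209.4, 26.0], [726.7, -134.8, 26.0], [526.6, -188.9, 26.0], [430.0, 154.0, 26.0]]
[5.83267384e+02 1.12374475e+01 2.72235634e-01] [-0.93 -0.45  0.18 -0.54  1.24  0.4  -0.46  0.51]
hub b [-56.74344217 -71.42936327]
ptr b [-83.74221407 -33.02976714] [-83.86713177 -33.77975465]
marker b [-103.09604276   56.30358358] [-113.67889888   59.21055858]
fence tops [ 73.52761119 -38.06324257] [-81.09039914 -32.57036307]
jam [457.80793452 228.24673498  92.        ] [-62.48842008 242.75152249]
salt/p [740.60757007 -25.89501813  92.        ] [141.56131098 -78.07143771]
m2 [758.58122501 -78.54554747  92.        ] [ 144.71607626 -133.61581607]
mk [582.0198422  352.82649092]
c1 [ 59.54458245 425.37306427]
c4 [531.89162499 496.23677769]
c3 [652.66947563 203.78731202]
```

View pics/t0d.png

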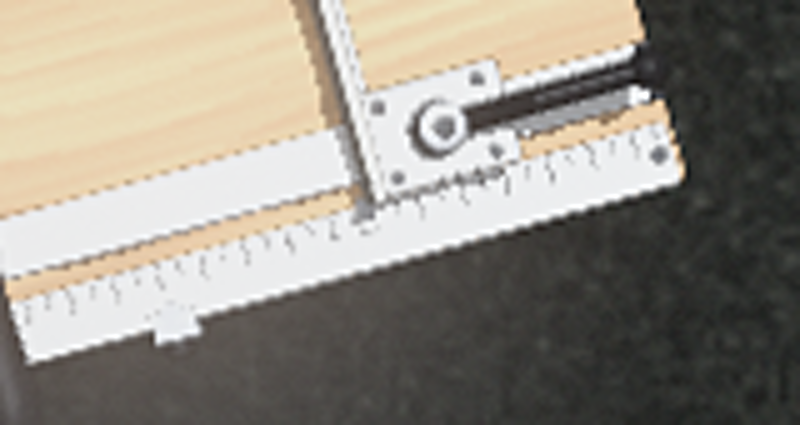

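The crop puts the hub at (440,127), the pointer tip at about (363,213), and the marker clip at about (178,322) with its point at about (172,308). The pointer needs to move roughly 90 mm toward the wire. Next I work out the approach.

```bash
cat >> h.py <<'E'
b=np.load("b.npy")
def togo(bp,th,z):  # tool-frame shift to board point with lever angle th
    s=robot.get_state(); R=np.array(s["eef_rot"]); p=np.array(s["tool_pos"]); t=b2w(b,[*bp,z])[0]
    ang=b[2]+th; cur=np.arctan2(R[1,1],R[0,1]); dy=(ang-cur+np.pi)%(2*np.pi)-np.pi
    print("target",t.round(1),"shift",(R.T@(t-p)).round(1),"yaw",round(-dy,4),"F",np.round(s["ft_force"],1),"gap",round(s["finger_gap"],1),"t",s["clock"],"tcp_b",w2b(b,p).round(1),p[2].round(1),"joints",np.round(s["joints"],2))
E
python3 - <<'E'
from h import *
g=lambda u,v:np.array([270+u/5,195+v/5])-.4
h=w2b(b,onz("top",g(444,124),91)); print("hub",h)
for q in((480,113),(560,90),(635,68)): p=w2b(b,onz("top",g(*q),93.5)); print("bar",p,p-h, np.arctan2(p[0]-h[0],h[1]-p[1]))
for c in((378,107),(477,78),(498,150),(398,177)): print("screw",w2b(b,onz("top",g(*c),63.5)))
print("ptr",w2b(b,onz("top",g(363,213),32)),"mk",w2b(b,onz("top",g(172,308),30)),w2b(b,onz("top",g(178,330),30)))
print("rail",[w2b(b,onz("top",g(*c),40)).round(1).tolist() for c in((0,214),(0,276),(345,125),(345,187))])
togo((h[0],h[1]-66),0,223)
E
```

```text
hub [-57.09093922 -72.19159712]
bar [-56.73513936 -87.60341822] [  0.35579986 -15.4118211 ] 0.023082065902903442
bar [ -56.4374754  -122.51569528] [  0.65346382 -50.32409816] 0.012984377631758885
bar [ -55.99620002 -155.4992468 ] [  1.0947392  -83.30764968] 0.013140164134440125
screw [-42.03837633 -50.21073995]
screw [-41.3754556 -94.7522327]
screw [-73.56144568 -94.95381714]
screw [-73.19890183 -50.33413656]
ptr [-84.40126055 -34.08201038] mk [-102.21739059   58.35604867] [-112.23592538   58.36480175]
rail [[-42.4, 119.8], [-68.5, 126.9], [-45.0, -36.3], [-71.2, -28.9]]
target [ 565.4 -137.2  223. ] shift [ 5.009e+02 -3.289e+02 -3.000e-01] yaw -1.5472 F [ 0.4  0.2 -0.4] gap 87.9 t 0.8 tcp_b [-550.1 -478.8] 222.7 joints [-1.29  0.42  1.63 -0.    1.09 -0.02]
```

```bash
python3 -m crank '[{"hand":0.1,"x":0.0334,"y":-0.0219,"z":0},{"hand":0.1,"x":0.0334,"y":-0.0219,"z":0},{"hand":0.1,"x":0.0334,"y":-0.0219,"z":0},{"hand":0.1,"x":0.0334,"y":-0.0219,"z":0},{"hand":0.1,"x":0.0334,"y":-0.0219,"z":0},{"hand":0.1,"x":0.0334,"y":-0.0219,"z":0},{"hand":0.1,"x":0.0334,"y":-0.0219,"z":0},{"hand":0.1,"x":0.0334,"y":-0.0219,"z":0},{"hand":0.1,"x":0.0334,"y":-0.0219,"z":0},{"hand":0.1,"x":0.0334,"y":-0.0219,"z":0},{"hand":0.1,"x":0.0334,"y":-0.0219,"z":0},{"hand":0.1,"x":0.0334,"y":-0.0219,"z":0},{"hand":0.1,"x":0.0334,"y":-0.0219,"z":0},{"hand":0.1,"x":0.0334,"y":-0.0219,"z":0},{"hand":0.1,"x":0.0334,"y":-0.0219,"z":0}]' 10
python3 -m crank '[{"hand":0.1,"yaw":-0.14},{"hand":0.1,"yaw":-0.14},{"hand":0.1,"yaw":-0.14},{"hand":0.1,"yaw":-0.14},{"hand":0.1,"yaw":-0.14},{"hand":0.1,"yaw":-0.14},{"hand":0.1,"yaw":-0.14},{"hand":0.1,"yaw":-0.14},{"hand":0.1,"yaw":-0.14},{"hand":0.1,"yaw":-0.14},{"hand":0.1,"yaw":-0.147},{"hand":0.1}]'
python3 -c "
from h import *
togo((-57.2,-138.3),0,76)"
```

```text
target [ 565.4 -137.3   76. ] shift [ 500.8 -328.8  146.7] yaw -1.5472 F [ 0.4  0.2 -0.4] gap 87.9 t 0.8 tcp_b [-550.1 -478.8] 222.7 joints [-1.29  0.42  1.63 -0.    1.09 -0.02]invalid input at $[0]: expected keys hand, x, y, z, yaw
invalid input at $[0]: expected keys hand, x, y, z, yaw
```

All five keys are required in every row.

```bash
python3 -m crank '[{"hand":0.1,"x":0.0334,"y":-0.0219,"z":0,"yaw":0},{"hand":0.1,"x":0.0334,"y":-0.0219,"z":0,"yaw":0},{"hand":0.1,"x":0.0334,"y":-0.0219,"z":0,"yaw":0},{"hand":0.1,"x":0.0334,"y":-0.0219,"z":0,"yaw":0},{"hand":0.1,"x":0.0334,"y":-0.0219,"z":0,"yaw":0},{"hand":0.1,"x":0.0334,"y":-0.0219,"z":0,"yaw":0},{"hand":0.1,"x":0.0334,"y":-0.0219,"z":0,"yaw":0},{"hand":0.1,"x":0.0334,"y":-0.0219,"z":0,"yaw":0},{"hand":0.1,"x":0.0334,"y":-0.0219,"z":0,"yaw":0},{"hand":0.1,"x":0.0334,"y":-0.0219,"z":0,"yaw":0},{"hand":0.1,"x":0.0334,"y":-0.0219,"z":0,"yaw":0},{"hand":0.1,"x":0.0334,"y":-0.0219,"z":0,"yaw":0},{"hand":0.1,"x":0.0334,"y":-0.0219,"z":0,"yaw":0},{"hand":0.1,"x":0.0334,"y":-0.0219,"z":0,"yaw":0},{"hand":0.1,"x":0.0334,"y":-0.0219,"z":0,"yaw":0}]' 10
python3 -m crank '[{"hand":0.1,"x":0,"y":0,"z":0,"yaw":-0.14},{"hand":0.1,"x":0,"y":0,"z":0,"yaw":-0.14},{"hand":0.1,"x":0,"y":0,"z":0,"yaw":-0.14},{"hand":0.1,"x":0,"y":0,"z":0,"yaw":-0.14},{"hand":0.1,"x":0,"y":0,"z":0,"yaw":-0.14},{"hand":0.1,"x":0,"y":0,"z":0,"yaw":-0.14},{"hand":0.1,"x":0,"y":0,"z":0,"yaw":-0.14},{"hand":0.1,"x":0,"y":0,"z":0,"yaw":-0.14},{"hand":0.1,"x":0,"y":0,"z":0,"yaw":-0.14},{"hand":0.1,"x":0,"y":0,"z":0,"yaw":-0.14},{"hand":0.1,"x":0,"y":0,"z":0,"yaw":-0.147},{"hand":0.1,"x":0,"y":0,"z":0,"yaw":0}]'
python3 -c "
from h import *
togo((-57.2,-138.3),0,76)"
```

```text
clock: 2.3
tool_pos: [566.7, -136.1, 222.8]
eef_rot: [[0.957, 0.292, 0.0], [0.292, -0.957, -0.0], [0.0, 0.0, -1.0]]
ft_force: [-0.3, -0.4, -0.2]
finger_gap: 39.5
finger_force: 0.0
clock: 3.5
tool_pos: [565.7, -137.6, 222.7]
eef_rot: [[-0.27, 0.963, 0.0], [0.963, 0.27, -0.0], [-0.0, 0.0, -1.0]]
ft_force: [-0.4, -0.1, -0.7]
finger_gap: 39.5
finger_force: 0.0
target [ 565.4 -137.3   76. ] shift [  0.3  -0.3 146.7] yaw 0.0011 F [-0.4 -0.1 -0.7] gap 39.5 t 3.5 tcp_b [ -56.9 -138.6] 222.7 joints [-0.26  0.36  1.73  0.    1.05 -0.53]
```

```bash
python3 -m crank '[{"hand":0.1,"x":0,"y":0,"z":0.035,"yaw":0},{"hand":0.1,"x":0,"y":0,"z":0.035,"yaw":0},{"hand":0.1,"x":0,"y":0,"z":0.03,"yaw":0},{"hand":0.1,"x":0,"y":0,"z":0.02,"yaw":0},{"hand":0.1,"x":0,"y":0,"z":0.015,"yaw":0},{"hand":0.1,"x":0,"y":0,"z":0.012,"yaw":0},{"hand":0.1,"x":0,"y":0,"z":0,"yaw":0},{"hand":0.64,"x":0,"y":0,"z":0,"yaw":0},{"hand":0.64,"x":0,"y":0,"z":0,"yaw":0},{"hand":0.64,"x":0,"y":0,"z":0,"yaw":0},{"hand":0.64,"x":0,"y":0,"z":0,"yaw":0}]'
python3 - <<'E'
from h import *
togo((-57.2,-138.3),0,76)
for n in("top","side"): cv2.imwrite(f"pics/{n}1.png",robot.grab_frame(n))
a=cv2.imread("pics/top1.png")[100:300,180:440]; c=cv2.imread("pics/side1.png")[135:305,230:450]
cv2.imwrite("pics/c1.png",cv2.vconcat([cv2.resize(a,(390,300)),cv2.resize(c,(390,300))]))
E
```

```text
clock: 4.6
tool_pos: [566.1, -137.7, 76.4]
eef_rot: [[-0.268, 0.963, 0.001], [0.963, 0.269, -0.0], [-0.001, 0.001, -1.0]]
ft_force: [-0.3, -1.0, -0.4]
finger_gap: 16.1
finger_force: 0.0
target [ 565.4 -137.3   76. ] shift [ 0.5 -0.6  0.4] yaw -0.0004 F [-0.3 -1.  -0.4] gap 16.1 t 4.6 tcp_b [ -56.6 -138.8] 76.4 joints [-0.26  0.56  1.81 -0.    0.77 -0.53]
```

View pics/c1.png

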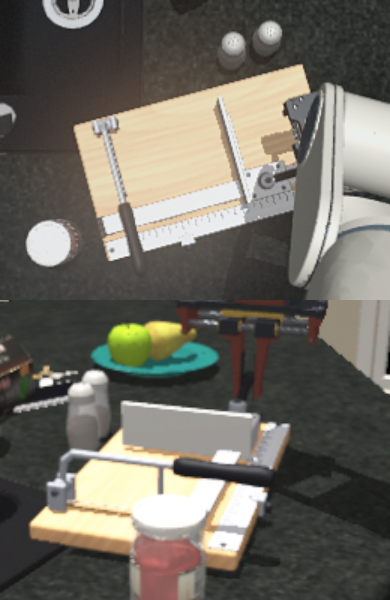

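The side view shows the fingers straddling the lever bar, and the force is near zero. Next is the first half of the swing out.

```bash
python3 -m crank '[{"hand":0.64,"x":0.0003,"y":0.0066,"z":0,"yaw":-0.1},{"hand":0.64,"x":0.0003,"y":0.0066,"z":0,"yaw":-0.1},{"hand":0.64,"x":0.0003,"y":0.0066,"z":0,"yaw":-0.1},{"hand":0.64,"x":0.0003,"y":0.0066,"z":0,"yaw":-0.1},{"hand":0.64,"x":0.0003,"y":0.0066,"z":0,"yaw":-0.1},{"hand":0.64,"x":0.0003,"y":0.0066,"z":0,"yaw":-0.1}]'
python3 - <<'E'
from h import *
P=np.array([-57.2,-72.3]);t=.6
togo(P+66*np.array([np.sin(t),-np.cos(t)]),t,76)
E
```

```text
clock: 5.3
tool_pos: [598.7, -116.6, 75.8]
eef_rot: [[-0.768, 0.64, -0.0], [0.64, 0.768, -0.0], [0.0, -0.0, -1.0]]
ft_force: [-0.2, -0.7, 0.6]
finger_gap: 16.3
finger_force: 0.5
target [ 598.2 -116.2   76. ] shift [ 0.7 -0.1 -0.2] yaw 0.0038 F [-0.2 -0.7  0.6] gap 16.3 t 5.3 tcp_b [ -19.5 -127.3] 75.8 joints [-0.21  0.6   1.75 -0.    0.8  -1.09]
```

```bash
python3 -m crank '[{"hand":0.64,"x":0.0003,"y":0.0066,"z":0,"yaw":-0.1},{"hand":0.64,"x":0.0003,"y":0.0066,"z":0,"yaw":-0.1},{"hand":0.64,"x":0.0003,"y":0.0066,"z":0,"yaw":-0.1},{"hand":0.64,"x":0.0003,"y":0.0066,"z":0,"yaw":-0.1},{"hand":0.64,"x":0.0003,"y":0.0066,"z":0,"yaw":-0.1},{"hand":0.64,"x":0.0003,"y":0.0066,"z":0,"yaw":-0.1},{"hand":0.64,"x":0.0003,"y":0.0066,"z":0,"yaw":-0.1},{"hand":0.64,"x":0,"y":0,"z":0,"yaw":0}]'
python3 - <<'E'
from h import *
P=np.array([-57.2,-72.3]);t=1.3
togo(P+66*np.array([np.sin(t),-np.cos(t)]),t,76)
for n in("top","side"): cv2.imwrite(f"pics/{n}2.png",robot.grab_frame(n))
a=cv2.imread("pics/top2.png")[100:300,180:440]; c=cv2.imread("pics/side2.png")[135:305,230:450]
cv2.imwrite("pics/c2.png",cv2.hconcat([cv2.resize(a,(400,308)),cv2.resize(c,(398,308))]))
E
```

```text
clock: 6.1
tool_pos: [614.4, -73.5, 75.8]
eef_rot: [[-1.0, -0.003, 0.0], [-0.003, 1.0, 0.0], [-0.0, 0.0, -1.0]]
ft_force: [0.1, -0.5, -0.0]
finger_gap: 15.5
finger_force: 0.0
target [613.6 -73.7  76. ] shift [ 0.7 -0.1 -0.2] yaw 0.0012 F [ 0.1 -0.5 -0. ] gap 15.5 t 6.1 tcp_b [  7.1 -90. ] 75.8 joints [-0.14  0.61  1.73  0.    0.81 -1.71]
```

View pics/c2.png

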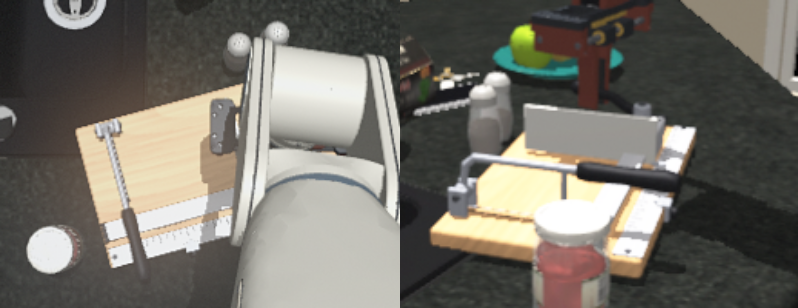

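The lever is out: in the side view the bar points left behind the fence, with low force. The arm now hides the pointer from above. Next I drag the stop toward the wire by the lever, which is at its end stop, leaving about 10 mm to go.

```bash
python3 -m crank '[{"hand":0.64,"x":0.0013,"y":0.0048,"z":0,"yaw":0},{"hand":0.64,"x":0.0027,"y":0.0096,"z":0,"yaw":0},{"hand":0.64,"x":0.0027,"y":0.0096,"z":0,"yaw":0},{"hand":0.64,"x":0.0027,"y":0.0096,"z":0,"yaw":0},{"hand":0.64,"x":0.0027,"y":0.0096,"z":0,"yaw":0},{"hand":0.64,"x":0.0027,"y":0.0096,"z":0,"yaw":0},{"hand":0.64,"x":0.0027,"y":0.0096,"z":0,"yaw":0},{"hand":0.64,"x":0.0027,"y":0.0096,"z":0,"yaw":0},{"hand":0.64,"x":0.0013,"y":0.0048,"z":0,"yaw":0},{"hand":0.64,"x":0,"y":0,"z":0,"yaw":0}]'
python3 - <<'E'
from h import *
P=np.array([-57.2,-72.3+80]);t=1.3
togo(P+66*np.array([np.sin(t),-np.cos(t)]),t,76)
for n in("top","side"): cv2.imwrite(f"pics/{n}3.png",robot.grab_frame(n))
a=cv2.imread("pics/top3.png")[100:300,180:440]; c=cv2.imread("pics/side3.png")[155:265,290:430]
cv2.imwrite("pics/c3.png",cv2.hconcat([cv2.resize(a,(300,231)),cv2.copyMakeBorder(cv2.resize(c,(490,385),interpolation=cv2.INTER_CUBIC),0,0,0,0,0)[:231]]) if 0 else np.vstack([cv2.resize(a,(490,377)),cv2.resize(c,(490,385//2*2),interpolation=cv2.INTER_CUBIC)])[:600])
cv2.imwrite("pics/c3.png",cv2.hconcat([cv2.resize(a[:, :],(280,400)),cv2.resize(c,(510,400),interpolation=cv2.INTER_CUBIC)]))
E
```

```text
clock: 7.2
tool_pos: [591.9, 3.8, 75.5]
eef_rot: [[-1.0, -0.002, -0.001], [-0.002, 1.0, 0.001], [0.001, 0.001, -1.0]]
ft_force: [0.2, 0.0, -0.7]
finger_gap: 15.9
finger_force: 0.0
target [592.1   3.4  76. ] shift [-0.2 -0.5 -0.5] yaw 0.0005 F [ 0.2  0.  -0.7] gap 15.9 t 7.2 tcp_b [ 6.3 -9.5] 75.5 joints [-0.01  0.58  1.79  0.    0.78 -1.59]
```

View pics/c3.png

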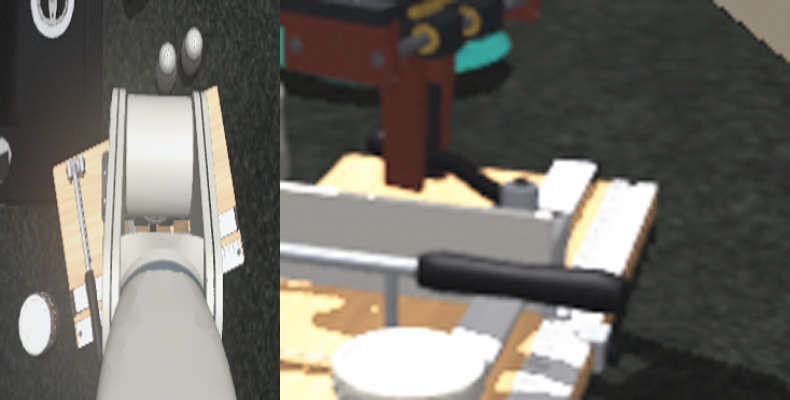

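The stop has moved and the fence is close behind the bow grip, which hides the pointer from the side. I lift off and move aside for a clear top view.

```bash
python3 -m crank '[{"hand":0.64,"x":0,"y":0,"z":-0.025,"yaw":0},{"hand":0.64,"x":0,"y":0,"z":-0.04,"yaw":0},{"hand":0.64,"x":0,"y":0,"z":-0.035,"yaw":0},{"hand":0.64,"x":0,"y":-0.04,"z":0,"yaw":0},{"hand":0.64,"x":0,"y":-0.045,"z":0,"yaw":0},{"hand":0.64,"x":0,"y":-0.045,"z":0,"yaw":0},{"hand":0.64,"x":0,"y":-0.045,"z":0,"yaw":0},{"hand":0.64,"x":0,"y":-0.045,"z":0,"yaw":0},{"hand":0.64,"x":0,"y":-0.045,"z":0,"yaw":0},{"hand":0.64,"x":0,"y":-0.045,"z":0,"yaw":0},{"hand":0.64,"x":0,"y":-0.04,"z":0,"yaw":0},{"hand":0.64,"x":0,"y":0,"z":0,"yaw":0}]'
python3 - <<'E'
from h import *
cv2.imwrite(f"pics/top4.png",np.mean([robot.grab_frame("top").astype(float) for _ in range(4)],0).astype(np.uint8))
a=cv2.imread("pics/top4.png")[190:280,260:390]; cv2.imwrite("pics/c4.png",cv2.resize(a,None,fx=6,fy=6,interpolation=cv2.INTER_CUBIC))
E
```

```text
clock: 8.5
tool_pos: [592.3, -352.3, 175.3]
eef_rot: [[-1.0, 0.004, 0.0], [0.004, 1.0, -0.001], [-0.0, -0.001, -1.0]]
ft_force: [0.2, 0.3, -0.6]
finger_gap: 15.8
finger_force: 0.0
```

View pics/c4.png

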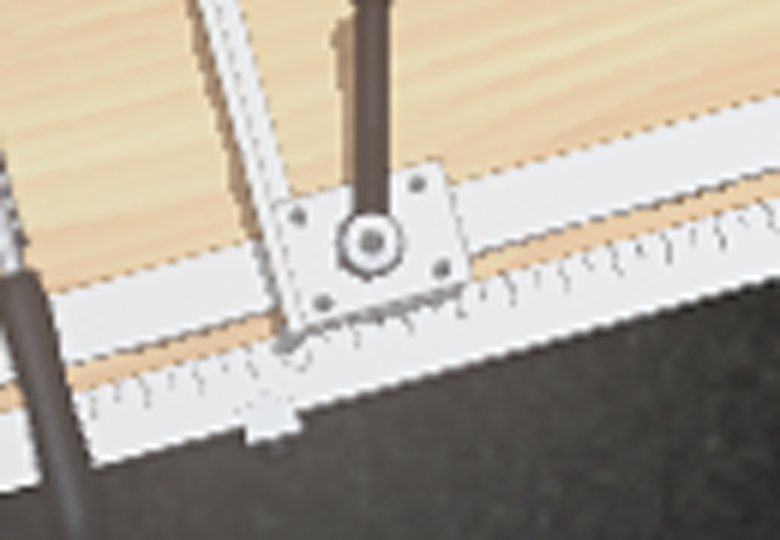

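The view is clear. The pointer tip is at about (285,347) and the clip body spans about (246–302, 400–440), so some 12 mm remains. I zoom in with the contrast stretched for precision.

```bash
python3 - <<'E'
from h import *
a=cv2.imread("pics/top4.png")[238:268,295:325].astype(float)
a=np.clip((a-90)*255/165,0,255)**2.0/255
z=cv2.resize(a.astype(np.uint8),None,fx=20,fy=20,interpolation=cv2.INTER_NEAREST)
cv2.imwrite("pics/c5.png",z)
print("hub",w2b(b,onz("top",np.array([260+371/6,190+241/6])-.4,91)))
for c in((297,217),(417,185),(442,269),(322,304)): print("screw",w2b(b,onz("top",np.array([260+c[0]/6,190+c[1]/6])-.4,63.5)))
E
```

```text
hub [-57.33141682   7.73230445]
screw [-41.62374983  29.96150507]
screw [-42.00545555 -14.33692899]
screw [-73.20525843 -14.88466529]
screw [-73.79406187  29.59769114]
```

View pics/c5.png

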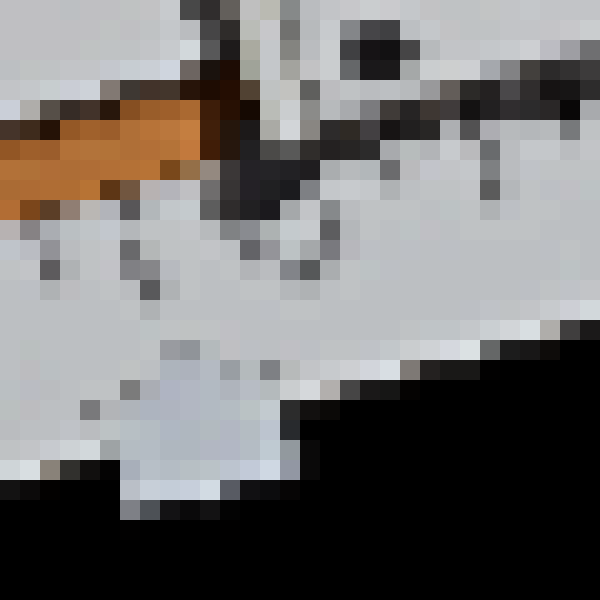

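```bash
python3 - <<'E'
from h import *
g=lambda u,v:np.array([295+u/20-.5,238+v/20-.5])
print("tip",[w2b(b,onz("top",g(*q),30)).round(2).tolist() for q in((305,272),(295,275),(265,215),(235,240))])
print("mk",[w2b(b,onz("top",g(*q),30)).round(2).tolist() for q in((180,345),(190,345),(120,490),(300,440),(210,490))])
# fence face bottom/top edge (wire side) in top4
I=cv2.imread("pics/top4.png")
# model overlay: fence at face y=f, saddle box
hub=np.array([-57.3,7.7])
for f in (33,36,39):
    y=hub[1]+f; print(f,((proj("top",b2w(b,[[-79,y,85],[79,y,85],[-79,y,29],[-99,y,30]]))-[260,190]+.4)*6).round(0).tolist())
a=cv2.resize(I[220:272,290:342],None,fx=11.5,fy=11.5,interpolation=cv2.INTER_LANCZOS4)
l=cv2.createCLAHE(4,(4,4)).apply(cv2.cvtColor(a,cv2.COLOR_BGR2GRAY)); cv2.imwrite("pics/c6.png",l)
E
```

```text
tip [[-94.79, 43.16], [-94.81, 44.31], [-87.57, 45.75], [-89.34, 49.67]]
mk [[-98.85, 58.58], [-99.15, 57.51], [-112.44, 69.16], [-112.43, 48.59], [-115.08, 59.6]]
33 [[296.0, 327.0], [177.0, -108.0], [296.0, 326.0], [310.0, 378.0]]
36 [[287.0, 329.0], [168.0, -106.0], [288.0, 328.0], [303.0, 380.0]]
39 [[279.0, 332.0], [160.0, -104.0], [280.0, 330.0], [295.0, 383.0]]
```

View pics/c6.png

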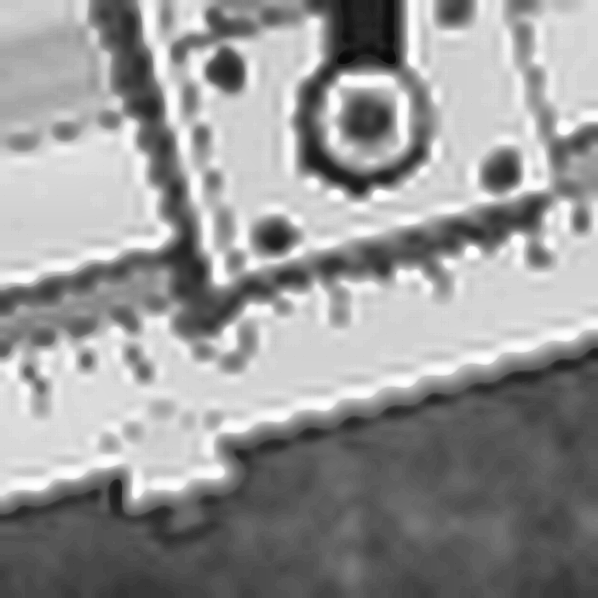

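```bash
python3 - <<'E'
from h import *
I=cv2.cvtColor(cv2.imread("pics/top4.png"),cv2.COLOR_BGR2GRAY).astype(np.float32)
def prof(xs,ys,z):
    X,Y=np.meshgrid(xs,ys); p=proj("top",b2w(b,np.c_[X.ravel(),Y.ravel(),np.full(X.size,z)])).astype(np.float32)
    return cv2.remap(I,p[:,0].reshape(X.shape),p[:,1].reshape(X.shape),cv2.INTER_LINEAR)
ys=np.arange(25,60.1,1)
for lo,hi in((-30,0),(10,40),(45,70)): print("fence",lo,prof(np.arange(lo,hi,1.),ys,85).mean(1).round(0).astype(int).tolist())
ys=np.arange(34,72,1.)
for x in(-113,-110.5,-105,-103,-101,-99,-97,-95,-93,-91,-89,-87): print(x,prof(np.array([x]),ys,30).mean(1).round(0).astype(int).tolist())
E
```

```text
fence -30 [215, 215, 215, 213, 210, 210, 222, 233, 235, 234, 233, 228, 219, 216, 226, 234, 233, 219, 188, 155, 144, 149, 156, 170, 191, 208, 216, 217, 216, 216, 216, 216, 216, 216, 216, 216]
fence 10 [213, 213, 212, 211, 207, 208, 221, 232, 235, 234, 232, 228, 219, 216, 225, 233, 233, 221, 192, 155, 141, 144, 152, 165, 188, 208, 215, 215, 214, 213, 213, 213, 213, 213, 213, 213]
fence 45 [213, 213, 213, 212, 211, 210, 212, 214, 214, 213, 211, 207, 203, 206, 221, 232, 232, 221, 195, 165, 154, 160, 169, 178, 192, 207, 213, 213, 213, 212, 212, 212, 212, 212, 212, 212]
-113 [84, 84, 85, 84, 83, 83, 84, 84, 84, 83, 81, 79, 85, 98, 126, 171, 213, 227, 236, 236, 234, 234, 234, 234, 234, 233, 234, 234, 234, 235, 235, 236, 237, 236, 231, 168, 99, 74]
-110.5 [100, 104, 113, 117, 116, 109, 103, 103, 102, 103, 110, 114, 111, 110, 128, 152, 184, 218, 234, 232, 231, 230, 230, 230, 230, 230, 229, 229, 230, 230, 231, 232, 230, 228, 201, 147, 102, 104]
-105 [236, 236, 235, 235, 234, 234, 235, 236, 236, 236, 235, 235, 234, 232, 229, 222, 217, 225, 231, 230, 229, 229, 230, 230, 230, 230, 230, 229, 229, 
[... 1101 characters left out ...]
 229, 232, 233, 233, 233, 233, 234, 234, 231, 229, 218, 207, 213, 226, 233, 233, 233, 233, 233, 233, 233, 233, 233]
-91 [234, 234, 232, 231, 214, 196, 205, 224, 234, 234, 235, 227, 219, 209, 198, 207, 224, 233, 234, 234, 234, 234, 233, 231, 225, 213, 201, 209, 223, 230, 233, 234, 233, 233, 233, 233, 232, 232]
-89 [235, 235, 234, 229, 219, 213, 223, 236, 233, 232, 222, 215, 217, 217, 209, 211, 217, 225, 232, 234, 234, 234, 234, 233, 228, 222, 213, 207, 211, 224, 234, 234, 234, 232, 231, 227, 224, 227]
-87 [234, 235, 236, 236, 235, 224, 218, 209, 200, 190, 172, 144, 148, 159, 169, 178, 189, 206, 222, 231, 235, 235, 234, 234, 233, 230, 218, 202, 212, 229, 235, 234, 233, 231, 228, 212, 194, 206]
```

The marker is centred at board y ≈ 58.9 and the pointer at ≈ 43.2, matching the fence face at 43.0, so about 15.7 mm remains. I return, grip the bar lightly, advance about 13 mm, then back off and measure again.

```bash
python3 -m crank '[{"hand":0.4,"x":0,"y":0.04,"z":0,"yaw":0},{"hand":0.4,"x":0,"y":0.045,"z":0,"yaw":0},{"hand":0.4,"x":0,"y":0.045,"z":0,"yaw":0},{"hand":0.4,"x":0,"y":0.045,"z":0,"yaw":0},{"hand":0.4,"x":0,"y":0.045,"z":0,"yaw":0},{"hand":0.4,"x":0,"y":0.045,"z":0,"yaw":0},{"hand":0.4,"x":0,"y":0.045,"z":0,"yaw":0},{"hand":0.4,"x":0,"y":0.04,"z":0,"yaw":0},{"hand":0.4,"x":0,"y":0,"z":0.035,"yaw":0},{"hand":0.4,"x":0,"y":0,"z":0.04,"yaw":0},{"hand":0.4,"x":0,"y":0,"z":0.025,"yaw":0},{"hand":0.4,"x":0,"y":0,"z":0,"yaw":0},{"hand":1,"x":0,"y":0,"z":0,"yaw":0},{"hand":1,"x":0,"y":0,"z":0,"yaw":0},{"hand":1,"x":0,"y":0,"z":0,"yaw":0},{"hand":1,"x":0,"y":0,"z":0,"yaw":0}]' 15
python3 - <<'E'
from h import *
P=np.array([-57.2,7.7+13]);t=1.3
togo(P+66*np.array([np.sin(t),-np.cos(t)]),t,76)
print(robot.get_state()["finger_force"])
E
```

```text
clock: 10.3
tool_pos: [593.8, 2.9, 77.3]
eef_rot: [[-1.0, -0.001, 0.003], [-0.001, 1.0, 0.0], [-0.003, 0.0, -1.0]]
ft_force: [0.1, 2.0, 5.4]
finger_gap: 11.8
finger_force: 15.0
target [588.6  15.9  76. ] shift [ 5.1 13.   1.3] yaw -0.0004 F [0.1 2.  5.4] gap 11.8 t 10.3 tcp_b [  7.9 -10.8] 77.3 joints [-0.02  0.57  1.78  0.    0.78 -1.59]
15.000414401292801
```

```bash
python3 -m crank '[{"hand":1,"x":0.0009,"y":0.0031,"z":0,"yaw":0},{"hand":1,"x":0.0009,"y":0.0031,"z":0,"yaw":0},{"hand":1,"x":0.0009,"y":0.0031,"z":0,"yaw":0},{"hand":1,"x":0.0009,"y":0.0031,"z":0,"yaw":0},{"hand":1,"x":0,"y":0,"z":0,"yaw":0},{"hand":1,"x":0,"y":0,"z":0,"yaw":0}]'
python3 - <<'E'
from h import *
P=np.array([-57.2,7.7+13]);t=1.3
togo(P+66*np.array([np.sin(t),-np.cos(t)]),t,76)
E
python3 -m crank '[{"hand":0.4,"x":0,"y":0,"z":0,"yaw":0},{"hand":0.4,"x":0,"y":0,"z":0,"yaw":0},{"hand":0.4,"x":0,"y":0,"z":-0.025,"yaw":0},{"hand":0.4,"x":0,"y":0,"z":-0.04,"yaw":0},{"hand":0.4,"x":0,"y":0,"z":-0.035,"yaw":0},{"hand":0.4,"x":0,"y":-0.04,"z":0,"yaw":0},{"hand":0.4,"x":0,"y":-0.045,"z":0,"yaw":0},{"hand":0.4,"x":0,"y":-0.045,"z":0,"yaw":0},{"hand":0.4,"x":0,"y":-0.045,"z":0,"yaw":0},{"hand":0.4,"x":0,"y":-0.045,"z":0,"yaw":0},{"hand":0.4,"x":0,"y":-0.045,"z":0,"yaw":0},{"hand":0.4,"x":0,"y":-0.045,"z":0,"yaw":0},{"hand":0.4,"x":0,"y":-0.04,"z":0,"yaw":0},{"hand":0.4,"x":0,"y":0,"z":0,"yaw":0}]'
cat > m.py <<'E'
from h import *
import sys
im=np.mean([robot.grab_frame("top").astype(float) for _ in range(4)],0).astype(np.uint8); cv2.imwrite(f"pics/{sys.argv[1]}.png",im)
def meas(f):
    I=cv2.cvtColor(cv2.imread(f),cv2.COLOR_BGR2GRAY).astype(np.float32)
    def prof(xs,ys,z):
        X,Y=np.meshgrid(xs,ys); p=proj("top",b2w(b,np.c_[X.ravel(),Y.ravel(),np.full(X.size,z)])).astype(np.float32)
        return cv2.remap(I,p[:,0].reshape(X.shape),p[:,1].reshape(X.shape),cv2.INTER_LINEAR)
    ys=np.arange(30,75,.25); d=np.gradient(cv2.GaussianBlur(prof(np.arange(-30,70,1.),ys,85).mean(1)[:,None],(1,9),0)[:,0])
    k=int(np.argmin(d)); print(f,"fence face y",round(float((ys[k-6:k+7]*d[k-6:k+7]).sum()/d[k-6:k+7].sum()),2))
    for x in(-97,-95,-93,-91): print(x,prof(np.array([x]),np.arange(36,66,1.),30).mean(1).round(0).astype(int).tolist())
meas("pics/top4.png"); meas(f"pics/{sys.argv[1]}.png")
E
python3 m.py top5
```

```text
clock: 10.9
tool_pos: [590.4, 15.1, 77.2]
eef_rot: [[-1.0, -0.001, 0.003], [-0.001, 1.0, -0.0], [-0.003, -0.0, -1.0]]
ft_force: [0.1, 0.8, 7.9]
finger_gap: 11.5
finger_force: 15.0
target [588.6  15.9  76. ] shift [1.8 0.8 1.2] yaw -0.0004 F [0.1 0.8 7.9] gap 11.5 t 10.9 tcp_b [7.9 1.8] 77.2 joints [ 0.01  0.57  1.79 -0.    0.78 -1.57]
clock: 12.3
tool_pos: [589.0, -339.7, 175.5]
eef_rot: [[-1.0, 0.003, 0.001], [0.003, 1.0, -0.002], [-0.001, -0.002, -1.0]]
ft_force: [0.7, 0.2, -0.4]
finger_gap: 26.4
finger_force: 0.0
pics/top4.png fence face y 43.13
-97 [234, 234, 234, 233, 232, 231, 229, 229, 230, 231, 232, 233, 233, 233, 233, 233, 233, 233, 233, 234, 234, 234, 234, 234, 233, 233, 234, 233, 233, 233]
-95 [233, 233, 232, 227, 224, 215, 200, 198, 208, 218, 226, 232, 233, 234, 234, 233, 233, 233, 233, 233, 233, 233, 233, 232, 231, 230, 232, 233, 233, 233]
-93 [232, 231, 223, 211, 205, 214, 217, 219, 222, 222, 224, 227, 228, 229, 232, 233, 233, 233, 233, 234, 234, 231, 229, 218, 207, 213, 226, 233, 233, 233]
-91 [232, 231, 214, 196, 205, 224, 234, 234, 235, 227, 219, 209, 198, 207, 224, 233, 234, 234, 234, 234, 233, 231, 225, 213, 201, 209, 223, 230, 233, 234]
pics/top5.png fence face y 56.12
-97 [233, 233, 232, 232, 232, 232, 232, 232, 232, 233, 233, 233, 233, 233, 233, 233, 233, 233, 233, 233, 233, 232, 233, 233, 232, 232, 233, 233, 233, 232]
-95 [233, 232, 231, 229, 227, 230, 232, 233, 233, 233, 233, 233, 233, 232, 232, 233, 233, 232, 232, 230, 229, 229, 231, 231, 229, 229, 231, 233, 233, 232]
-93 [233, 232, 228, 220, 214, 221, 229, 231, 233, 233, 233, 233, 233, 233, 233, 233, 232, 232, 230, 226, 221, 216, 216, 206, 198, 207, 224, 233, 233, 233]
-91 [233, 233, 232, 230, 217, 204, 207, 223, 233, 233, 233, 233, 232, 231, 230, 229, 229, 228, 231, 233, 232, 228, 223, 214, 203, 207, 221, 230, 233, 234]
```

```bash
cat > m2.py <<'E'
from h import *
import sys
def fence(f):
    I=cv2.cvtColor(cv2.imread(f),cv2.COLOR_BGR2GRAY).astype(np.float32); ys=np.arange(30,75,.25); out=[]
    for x0 in range(-70,70,14):
        X,Y=np.meshgrid(np.arange(x0,x0+14,1.),ys); p=proj("top",b2w(b,np.c_[X.ravel(),Y.ravel(),np.full(X.size,85)])).astype(np.float32)
        v=cv2.remap(I,p[:,0].reshape(X.shape),p[:,1].reshape(X.shape),cv2.INTER_LINEAR).mean(1)
        d=np.gradient(cv2.GaussianBlur(v[:,None],(1,9),0)[:,0]); k=int(np.argmin(d)); s=slice(k-6,k+7); out.append((x0+7,(ys[s]*d[s]).sum()/d[s].sum()))
    o=np.array(out); q=np.polyfit(o[:,0],o[:,1],1); print(f,o[:,1].round(1),q.round(4),"at -99:",np.polyval(q,-99).round(2))
for f in sys.argv[1:]: fence(f"pics/{f}.png")
E
python3 m2.py top4 top5
```

```text
pics/top4.png [42.9 43.  43.2 43.  43.  43.  43.2 43.2 43.2 43. ] [1.20000e-03 4.30557e+01] at -99: 42.93
pics/top5.png [55.7 55.8 56.1 56.2 56.  56.  56.2 56.2 56.1 55.8] [1.50000e-03 5.60237e+01] at -99: 55.88
```

About 3.0 mm remains. I return, grip, advance 3 mm, then start the swing home with the bar gripped so the stop stays pinned.

```bash
python3 -m crank '[{"hand":0.4,"x":0,"y":0.04,"z":0,"yaw":0},{"hand":0.4,"x":0,"y":0.045,"z":0,"yaw":0},{"hand":0.4,"x":0,"y":0.045,"z":0,"yaw":0},{"hand":0.4,"x":0,"y":0.045,"z":0,"yaw":0},{"hand":0.4,"x":0,"y":0.045,"z":0,"yaw":0},{"hand":0.4,"x":0,"y":0.045,"z":0,"yaw":0},{"hand":0.4,"x":0,"y":0.045,"z":0,"yaw":0},{"hand":0.4,"x":0,"y":0.04,"z":0,"yaw":0},{"hand":0.4,"x":0,"y":0,"z":0.035,"yaw":0},{"hand":0.4,"x":0,"y":0,"z":0.04,"yaw":0},{"hand":0.4,"x":0,"y":0,"z":0.025,"yaw":0},{"hand":0.4,"x":0,"y":0,"z":0,"yaw":0},{"hand":1,"x":0,"y":0,"z":0,"yaw":0},{"hand":1,"x":0,"y":0,"z":0,"yaw":0},{"hand":1,"x":0,"y":0,"z":0,"yaw":0},{"hand":1,"x":0.0004,"y":0.0015,"z":0,"yaw":0},{"hand":1,"x":0.0004,"y":0.0014,"z":0,"yaw":0},{"hand":1,"x":0,"y":0,"z":0,"yaw":0}]' 15
python3 - <<'E'
from h import *
P=np.array([-57.2,7.7+16]);t=1.3
togo(P+66*np.array([np.sin(t),-np.cos(t)]),t,76)
E
python3 -m crank '[{"hand":1,"x":0.0003,"y":-0.0067,"z":0,"yaw":0.1},{"hand":1,"x":0.0003,"y":-0.0067,"z":0,"yaw":0.1},{"hand":1,"x":0.0003,"y":-0.0067,"z":0,"yaw":0.1},{"hand":1,"x":0.0003,"y":-0.0067,"z":0,"yaw":0.1},{"hand":1,"x":0.0003,"y":-0.0067,"z":0,"yaw":0.1},{"hand":1,"x":0,"y":0,"z":0,"yaw":0}]'
python3 - <<'E'
from h import *
P=np.array([-57.2,7.7+16]);t=.8
togo(P+67*np.array([np.sin(t),-np.cos(t)]),t,76)
E
```

```text
clock: 14.3
tool_pos: [589.5, 17.8, 77.2]
eef_rot: [[-1.0, -0.001, 0.003], [-0.001, 1.0, -0.0], [-0.003, -0.0, -1.0]]
ft_force: [-0.8, -1.1, 7.5]
finger_gap: 11.9
finger_force: 15.0
target [587.8  18.8  76. ] shift [1.7 0.9 1.2] yaw -0.0004 F [-0.8 -1.1  7.5] gap 11.9 t 14.3 tcp_b [7.8 4.7] 77.2 joints [ 0.01  0.57  1.79 -0.    0.78 -1.56]
clock: 14.9
tool_pos: [581.1, -14.6, 77.2]
eef_rot: [[-0.876, 0.482, 0.002], [0.482, 0.876, 0.0], [-0.002, 0.001, -1.0]]
ft_force: [-1.1, 0.3, 7.3]
finger_gap: 11.5
finger_force: 15.0
target [580.6 -13.4  76. ] shift [1.  0.9 1.2] yaw -0.0042 F [-1.1  0.3  7.3] gap 11.5 t 14.9 tcp_b [ -9.  -24.3] 77.2 joints [-0.05  0.56  1.81  0.    0.77 -1.11]
```

```bash
python3 -m crank '[{"hand":1,"x":0.0003,"y":-0.0067,"z":0,"yaw":0.1},{"hand":1,"x":0.0003,"y":-0.0067,"z":0,"yaw":0.1},{"hand":1,"x":0.0003,"y":-0.0067,"z":0,"yaw":0.1},{"hand":1,"x":0.0003,"y":-0.0067,"z":0,"yaw":0.1},{"hand":1,"x":0.0003,"y":-0.0067,"z":0,"yaw":0.1},{"hand":1,"x":0,"y":0,"z":0,"yaw":0}]'
python3 -m crank '[{"hand":1,"x":0.0003,"y":-0.0067,"z":0,"yaw":0.1},{"hand":1,"x":0.0003,"y":-0.0067,"z":0,"yaw":0.1},{"hand":1,"x":0,"y":0,"z":0,"yaw":0}]'
python3 - <<'E'
from h import *
P=np.array([-57.2,7.7+16]);t=0
togo(P+67*np.array([np.sin(t),-np.cos(t)]),t,76)
E
```

```text
clock: 15.5
tool_pos: [558.4, -38.5, 77.2]
eef_rot: [[-0.538, 0.843, 0.002], [0.843, 0.538, 0.001], [-0.001, 0.002, -1.0]]
ft_force: [-0.8, 3.8, 7.7]
finger_gap: 11.5
finger_force: 15.0
clock: 15.8
tool_pos: [546.7, -44.4, 77.2]
eef_rot: [[-0.36, 0.933, 0.003], [0.933, 0.36, 0.001], [-0.0, 0.003, -1.0]]
ft_force: [-0.2, 3.4, 8.6]
finger_gap: 11.3
finger_force: 15.0
target [539.8 -45.8  76. ] shift [ 1.2 -6.9  1.2] yaw 0.0959 F [-0.2  3.4  8.6] gap 11.3 t 15.8 tcp_b [-50.2 -43.8] 77.2 joints [-0.1   0.52  1.89  0.    0.73 -0.47]
```

```bash
python3 -m crank '[{"hand":1,"x":0.0003,"y":-0.0067,"z":0,"yaw":0.096},{"hand":1,"x":0,"y":0,"z":0,"yaw":0},{"hand":0.66,"x":0,"y":0,"z":0,"yaw":0},{"hand":0.66,"x":0,"y":0,"z":0,"yaw":0}]'
python3 -m crank '[{"hand":0.66,"x":0,"y":-0.0015,"z":0,"yaw":0},{"hand":0.66,"x":0,"y":-0.0015,"z":0,"yaw":0},{"hand":0.66,"x":0,"y":-0.0015,"z":0,"yaw":0},{"hand":0.66,"x":0,"y":0,"z":0,"yaw":0}]'
python3 - <<'E'
from h import *
P=np.array([-57.2,7.7+16]);t=0
togo(P+67*np.array([np.sin(t),-np.cos(t)]),t,76)
E
```

```text
clock: 16.2
tool_pos: [539.7, -46.9, 76.0]
eef_rot: [[-0.273, 0.962, 0.001], [0.962, 0.273, -0.0], [-0.0, 0.0, -1.0]]
ft_force: [1.1, -0.6, 1.1]
finger_gap: 14.8
finger_force: 0.4
clock: 16.6
tool_pos: [539.2, -47.2, 76.2]
eef_rot: [[-0.272, 0.962, 0.008], [0.962, 0.272, 0.001], [-0.001, 0.008, -1.0]]
ft_force: [13.3, 8.8, -7.1]
finger_gap: 15.1
finger_force: 7.0
target [539.8 -45.8  76. ] shift [1.2 1.  0.2] yaw 0.0029 F [13.3  8.8 -7.1] gap 15.1 t 16.6 tcp_b [-58.2 -44.5] 76.2 joints [-0.11  0.52  1.91  0.    0.71 -0.39]
```

Pushing home meets about 14 N at the end stop, so the lever is seated. I release, lift, back away and check.

```bash
python3 -m crank '[{"hand":0.66,"x":0,"y":0.0045,"z":0,"yaw":0},{"hand":0.3,"x":0,"y":0,"z":0,"yaw":0},{"hand":0.3,"x":0,"y":0,"z":0,"yaw":0},{"hand":0.3,"x":0,"y":0,"z":-0.025,"yaw":0},{"hand":0.3,"x":0,"y":0,"z":-0.04,"yaw":0},{"hand":0.3,"x":0,"y":0,"z":-0.035,"yaw":0},{"hand":0.3,"x":-0.04,"y":0,"z":0,"yaw":0},{"hand":0.3,"x":-0.045,"y":0,"z":0,"yaw":0},{"hand":0.3,"x":-0.045,"y":0,"z":0,"yaw":0},{"hand":0.3,"x":-0.045,"y":0,"z":0,"yaw":0},{"hand":0.3,"x":-0.045,"y":0,"z":0,"yaw":0},{"hand":0.3,"x":-0.045,"y":0,"z":0,"yaw":0},{"hand":0.3,"x":-0.045,"y":0,"z":0,"yaw":0},{"hand":0.3,"x":-0.04,"y":0,"z":0,"yaw":0},{"hand":0.3,"x":0,"y":0,"z":0,"yaw":0}]'
python3 m.py top6 | tail -5; python3 m2.py top6
python3 - <<'E'
from h import *
a=cv2.imread("pics/top6.png"); cv2.imwrite("pics/c7.png",cv2.hconcat([cv2.resize(a[100:290,190:400],(380,344)),cv2.resize(a[230:270,285:330],(400,344),interpolation=cv2.INTER_CUBIC)]))
E
```

```text
clock: 18.1
tool_pos: [634.6, -388.6, 175.0]
eef_rot: [[-0.269, 0.963, 0.0], [0.963, 0.269, -0.001], [-0.002, -0.0, -1.0]]
ft_force: [0.2, -0.2, 0.6]
finger_gap: 30.6
finger_force: 0.0
pics/top6.png fence face y 58.93
-97 [234, 234, 234, 234, 233, 233, 234, 234, 234, 234, 234, 234, 234, 234, 234, 234, 234, 234, 235, 235, 234, 233, 230, 230, 230, 231, 233, 234, 234, 234]
-95 [234, 233, 233, 230, 229, 231, 234, 235, 234, 234, 234, 234, 234, 234, 234, 234, 234, 234, 234, 233, 231, 218, 196, 191, 200, 210, 223, 233, 234, 234]
-93 [234, 234, 230, 223, 216, 223, 230, 232, 234, 234, 234, 234, 234, 234, 234, 235, 235, 234, 234, 234, 233, 228, 219, 218, 219, 219, 222, 227, 227, 230]
-91 [235, 236, 234, 232, 219, 206, 209, 225, 235, 235, 235, 235, 234, 234, 233, 233, 235, 235, 235, 235, 235, 234, 233, 234, 235, 227, 219, 204, 191, 202]
pics/top6.png [58.6 58.7 58.9 59.  59.  59.  58.9 58.9 59.  58.6] [8.00000e-04 5.88595e+01] at -99: 58.78
```

View pics/c7.png

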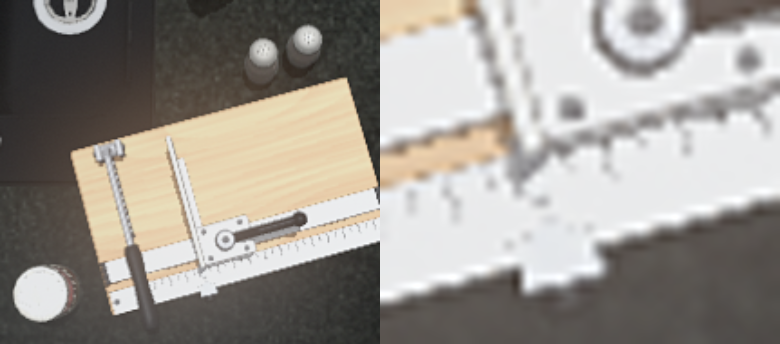

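The pointer is at y ≈ 58.9 with the marker at 58.9. The lever lies along the rail, and the jar and both mills are where they were. I'm handing in.

```bash
python3 -c "
from plant import robot
print(robot.sign_off())"
```

```text
the job is handed in; nothing more can be done
None
```

The stop is clamped with its pointer in line with the marker, to within the roughly 0.5 mm I could measure from above; the lever is swung fully home, the jar and both mills were not touched, and the job is handed in.

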